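# Slide the ball caddy up the rack ramp to its stop

### The arm

A 6-joint arm with a two-finger parallel gripper is mounted at the origin on the work surface. World frame = base frame: x ahead of the robot, y to its left, z up, the work surface at z = 0. Lengths are in m, angles in rad, forces in N, time in s.
With the tool pointing down it reaches from about 0.3 to 0.775 m from the base axis. Payload 14.6 kg.
Tool frame: the origin (TCP) lies at the centre of the arm's flange, where the gripper is bolted on; the fingertips stand 199 mm ahead of it and the grasp point (between the pads) lies 180 mm ahead of it; z points along the fingers, y is the line along which they close (so a half turn about z gives the same grasp; the last joint's range is limited). The gripper opens to 94 mm and grips with 3 to 60 N. Pads are 16 mm wide; open, the fingers measure 119 mm over their backs; the gripper's body (75 mm by 177 mm) begins 78 mm behind the grasp point.
Start: joints at [-1.175, 0.3, 1.521, -0, 1.321, -0.067], TCP at [0.246, -0.492, 0.405] pointing down, gripper open.
Joint ranges: [-3.03, 3.03], [-0.79, 2.21], [0.23, 2.52], [-1.04, 4.18], [0, 3.07], [-2.55, 2.55]. Speed limits (rad/s): [2.22, 2.22, 2.57, 3.14, 3.14, 3.14].

### API

Orientations are given as [roll, pitch, yaw] about the fixed x, y, z axes, in that order (R = Rz(yaw) Ry(pitch) Rx(roll)).
In Python, from station import ctrl gives the robot as it stands. The module is installed in compiled form; this text tells all that it offers.
- The arm moves only by the tool servo_tool, never from a script. Its argument "motion" is a list of rows, each a list of 5 numbers: the closure, from 0 (fully open) to 1 (shut), then the shift along the world's x, y, z in cm, then the turn about the world's z in degrees. A call has 1 to 20 rows; each row is the pose to reach, as a shift and turn from the pose commanded when the call began; what a row does not reach only later rows make up. A row lasts 1/8 s, in which the tool goes at most 62.5 mm and 10.7 degrees, less where a joint would pass 70% of its speed; a pose out of reach is approached as far as the arm can. A call with a gripper value outside its range is refused whole. The fingers move at their own pace and stop on an object; "squeeze" is the grip in N (left out, the last holds). Time passes only in rows, so rows that repeat a pose let the fingers close. It gives the time, the measured TCP pose, the force, the opening and the grip force at its end, in the units of the state.
- ctrl.get_obs(): the state, without advancing time (a new reading comes with each control period).
- ctrl.camera(name): name is "scene" or "top"; returns a dict with "image" (480x640x3 uint8, red, green, blue), "fx", "fy", "cx", "cy" (pixels), "dist" ([k1, k2, p1, p2, k3] as OpenCV has them; the pictures are not rectified), "camera_from_world" (4x4, takes a point from world to camera coordinates). Camera axes: x right, y up, looking along -z (the intrinsics and any distortion apply to the point x, -y, -z); pixel columns grow to the right and rows downward; lengths in m; the calibration is good to about 2 mm. A picture is of the moment at which its call begins. There is no depth.
- ctrl.hand_in(): hands the job in; it is judged then, once.
The state is a dict: "time_s": time; "qpos": joint angles; "joint_vel": joint speeds; "tau": joint torques, N m; "ee_pos": TCP position; "eef_rot": TCP orientation; "force": force on the tool from outside, world axes, zero at the start; "moment": the same for the moment, N m; "grip_width": finger opening in m; "grip_force": force on a finger pad.
Only numpy, scipy, OpenCV 4.12 (cv2) and the standard library are available. Lean on these libraries where they do the work, as an engineer would, in place of code of your own. Each camera call takes 0.05 s, during which the arm holds its last target. There are 200 camera calls.

### The job

Lift the wooden two-ball caddy by its black grip, set it on the lower part of the sloping ramp between the rails, then slide it up, without lifting it off the ramp, until it is fully home against the padded stop. Press it there for a moment with about 7 N on top of the sliding drag (never more than 20 N on the stop), then let go. Leave it resting against the stop with both balls in it, and do not disturb the chalk, tumbler and dart.

Things in the scene. Friction and masses are not known exactly. Their poses are not given: they have to be found in the camera images.
- ramp: Fixed dark wooden ramp, green floor, pale side rails. Origin on the counter under its middle, axes upright: x points horizontally to the high end. Slope 0.14 rad (8 degrees). Floor 400 mm long from foot to stop, 8 mm above the counter at the foot. The channel between the rails is 86 mm wide; the rails are 14 mm high, 10 mm thick and begin 30 mm up from the foot.
- stop: Brass stop across the ramp's top, 38 mm high, 106 mm wide. Origin at the foot of its padded face, mid-ramp, on the ramp floor. Its axes follow the slope: x up the slope (into the stop), y across, z square out of the ramp floor. The floor runs from x = 0 down to x = -0.400. A caddy that is home has its origin at x = -0.085.
- tray: The caddy: pale wooden tray 170 mm long (x), 76 mm wide (y), walls 32 mm high; both ends alike, either may lead. Origin: centre of its underside, z up. Two loose balls lie in it (tops 63 mm above the underside). 0.28 to 0.46 kg without balls. Friction keeps it where it is left on the ramp. Sliding it up takes several newtons, not known beforehand (friction and weight vary).
- tray_grip (a point): Where to hold the caddy: black upright plate in its middle, 26 mm along x, 16 mm thick in y, from the floor to 105 mm above the underside. This point is on the plate, 88 mm above the underside; take it from above, fingers closing along the caddy's y.
- stop_pad (a point): Middle of the black rubber pad on the stop's face, 17 mm above the ramp floor. The pad is hard (yields about 1 mm at 20 N). The caddy counts as pressed home from 2 N on the pad; it must never take over 20 N. The stop is felt as a rise above the sliding drag; once it stops, much of that drag can also pass to the pad.
- ball_red_center (a point): Centre of the red pool ball, 57 mm diameter, 0.17 kg, lying loose in one cell of the caddy, 49 mm from the middle along x.
- ball_yellow_center (a point): Centre of the yellow pool ball, 57 mm diameter, 0.17 kg, lying loose in the other cell of the caddy.
- chalk: Bystander: blue cue chalk, 24 x 24 x 22 mm, loose, beside the ramp. Origin at the centre of its underside.
- tumbler: Bystander: open green glass tumbler, 72 mm wide, 90 mm high, loose, beside the ramp. Origin at the centre of its underside.
- dart: Bystander: dart about 130 mm long with red flights, loose, lying along its x axis on the counter on the robot's side of the ramp, up to 24 mm high. Origin on the counter under the barrel.
Mind the look-alikes: they are no part of the job. Leave any turquoise look-alike of the tray alone. There is more than one size of the part that bears ball_yellow_center; the job needs the larger.

How it is judged:
On the way, in this order (a step that is already met when the one before it is completed fails the run):
1. the caddy stands on the lower part of the ramp between the rails (its middle 200 to 325 mm below the stop) (x of tray in the frame of stop between -0.325 and -0.2 m and y of tray in the frame of stop between -0.009 and 0.009 m and z of tray in the frame of stop between -0.004 and 0.005 m and angle between the z axis of tray and the z axis of stop, either way round below 0.04 rad), for 0.2 s.
2. the caddy, flat on the ramp, is pressed against the stop with 2 to 20 N for 0.3 s (x of tray in the frame of stop above -0.0875 m and contact force between tray and stop between 2 and 20 N and y of tray in the frame of stop between -0.009 and 0.009 m and z of tray in the frame of stop between -0.004 and 0.005 m and angle between the z axis of tray and the z axis of stop, either way round below 0.04 rad), for 0.3 s.
At the end, for the whole second after the job is handed in: The caddy is released and at rest flat on the ramp between the rails, its leading end within 2.5 mm of the stop, both balls in their cells (x of tray in the frame of stop between -0.0875 and -0.082 m and y of tray in the frame of stop between -0.009 and 0.009 m and z of tray in the frame of stop between -0.004 and 0.005 m and angle between the z axis of tray and the z axis of stop, either way round below 0.04 rad and angle between the x axis of tray and the x axis of stop, either way round below 0.06 rad and linear speed of tray below 0.01 m/s and contact force between tray and the fingers below 0.05 N and distance between each of ball_red_center, ball_yellow_center and tray below 0.07 m); the robot touches nothing.
It fails at once if more than 20 N between the caddy and the stop (contact force between tray and stop above 20 N).
It fails at once if the caddy lifted more than 8 mm off the upper part of the ramp (middle less than 185 mm below the stop) (x of tray in the frame of stop above -0.185 m and z of tray in the frame of stop above 0.008 m and y of tray in the frame of stop between -0.08 and 0.08 m).
It fails at once if a ball out of its cell (distance between any of ball_red_center, ball_yellow_center and tray above 0.08 m).
It fails at once if chalk, tumbler or dart moved more than 10 mm (distance of any of chalk, tumbler, dart from where it was at the start of the episode above 0.01 m).
It also fails if it takes over 66 s, if anything falls off the work surface, if the arm or the gripper's body presses on something with over 40 N, if the wrist force passes 120 N, or if a joint passes its speed limit or range.

## Working session

There is one attempt and no reset: what is moved stays moved. The work goes in short steps, Python scripts to look and compute and a tool call to move; the robot and the scene stay as the last step left them, time stands still between calls to the robot, and variables do not carry over. Pictures are saved under pics/ and viewed, at most 10 in all, crops included, and the job is handed in when it is done.

Besides the shell and the picture viewer there is one more tool, called after "Call:" by a JSON object that holds its "name" and its "arguments", one argument or row to a line. servo_tool: Moves the arm, as the interface text tells. Its arguments: {"type":"object","properties":{"motion":{"type":"array","items":{"type":"array","items":{"type":"number"}}},"squeeze":{"type":"number"}},"required":["motion"]}

```bash
mkdir -p pics; cat > h.py <<'E'
import numpy as np,cv2
from station import ctrl
def snap(n):
    c=ctrl.camera(n); return c
def KD(c): return np.array([[c['fx'],0,c['cx']],[0,c['fy'],c['cy']],[0,0,1.]]),np.array(c['dist'],float)
def ray(c,px):
    K,D=KD(c); u=cv2.undistortPoints(np.array(px,float).reshape(-1,1,2),K,D)[:,0]
    M=np.array(c['camera_from_world']); d=np.c_[u[:,0],-u[:,1],-np.ones(len(u))]@M[:3,:3]
    return -M[:3,:3].T@M[:3,3],d
def atz(c,px,z):
    o,d=ray(c,px); z=np.broadcast_to(z,len(d)); return o+d*((z-o[2])/d[:,2])[:,None]
def proj(c,P):
    K,D=KD(c);M=np.array(c['camera_from_world']);q=np.atleast_2d(P)@M[:3,:3].T+M[:3,3]
    return cv2.projectPoints((q*[1,-1,-1]).reshape(-1,1,3),np.zeros(3),np.zeros(3),K,D)[0][:,0]
E
python3 - <<'E'
from h import *
for n in('scene','top'):
    c=snap(n);cv2.imwrite(f'pics/{n}0.png',c['image'][...,::-1]);o,d=ray(c,[[320,240]]);print(n,o,d,c['fx'],c['dist'])
print(ctrl.get_obs())
E
```

```text
scene [ 1.40173002 -0.71005174  0.96373163] [[-0.5843594   0.55579617 -0.59129095]] 581.7735124583404 [-0.11569659  0.          0.          0.          0.        ]
top [0.49948026 0.08732907 0.92311901] [[ 0.06258121  0.02790028 -0.99766756]] 434.8612167641487 [-0.05128023  0.          0.          0.          0.        ]
{'time_s': 0.1, 'qpos': array([-1.17460375e+00,  3.00438294e-01,  1.52149602e+00,  3.69362564e-06,
        1.32072196e+00, -6.66035136e-02]), 'joint_vel': array([-0.00020824, -0.00171837, -0.00011104,  0.00073892,  0.00018515,
        0.00206545]), 'tau': array([ 2.16499975e-03, -5.32634532e+01, -3.53283226e+01,  7.09803100e-02,
        2.34612718e-02, -6.41365727e-05]), 'ee_pos': array([ 0.2455361 , -0.49212652,  0.4041402 ]), 'eef_rot': array([-3.14053164e+00, -7.43579397e-05,  4.62795135e-01]), 'force': array([-0.97342857,  0.78456073, -0.95829707]), 'moment': array([-0.00141759,  0.00451962, -0.04950322]), 'grip_force': 0.0, 'grip_width': 0.09409762755851252}
```

View pics/scene0.png

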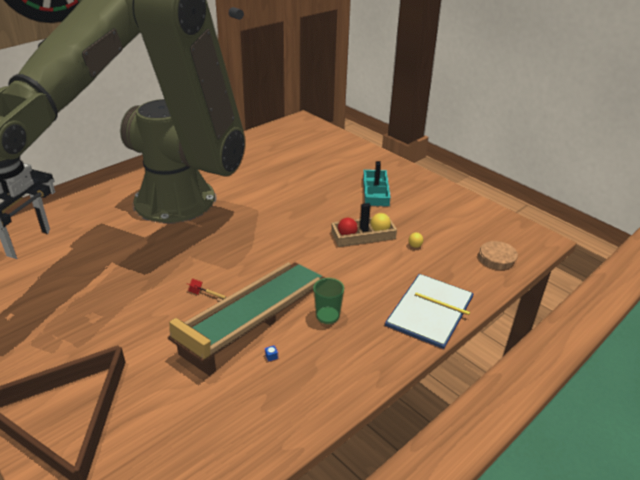

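View pics/top0.png

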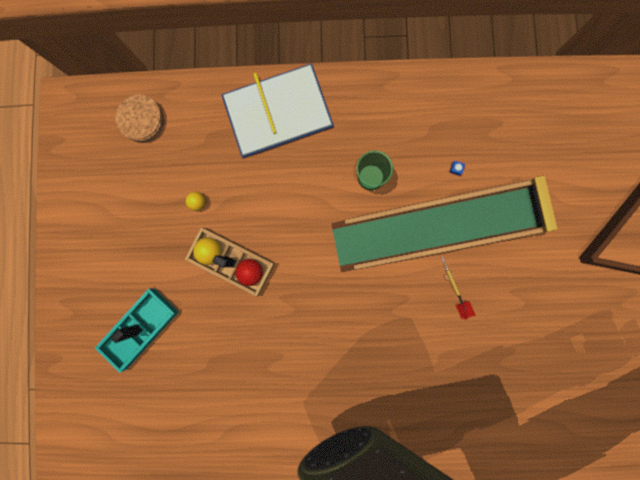

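The scene picture shows the pale caddy at about (364,232) and the ramp running from (320,275) up to the brass stop at (190,337).

In the top picture:
- **Trays:** the pale wooden tray with two balls at (230,262) and an empty turquoise tray at (138,330). The pale one fits.
- **Yellow balls:** a large one in the caddy at (207,250) and a small loose one at (196,201). The large one fits.
- **Ramp:** the foot is near (338,247) and the stop near (545,205).
- **Bystanders:** tumbler (374,170), chalk (457,168), dart (458,290).

I'll confirm the caddy and measure the ramp in one enlarged crop.

```bash
python3 - <<'E'
import cv2,numpy as np
t=cv2.imread('pics/top0.png')
a=cv2.resize(t[220:300,180:280],None,fx=4,fy=4,interpolation=2)  # 400x320
b=cv2.resize(t[165:230,510:560],None,fx=4,fy=4,interpolation=2)  #200x260
e=cv2.resize(t[210:280,325:375],None,fx=4,fy=4,interpolation=2)  #200x280
d=cv2.resize(t[150:280,330:530],None,fx=2,fy=2,interpolation=2)
C=np.zeros((600,800,3),np.uint8);C[:320,:400]=a;C[:260,400:600]=b;C[:280,600:800]=e;C[330:590,:400]=d
cv2.imwrite('pics/crop.png',C)
E
```

```text
(no output)
```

View pics/crop.png

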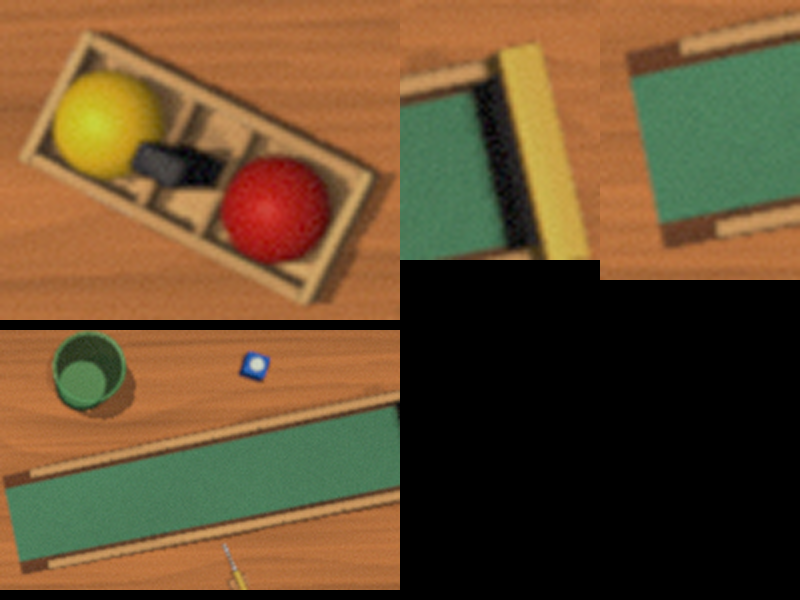

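The crop confirms the pale two-ball caddy: its rim corners are at crop (88,33), (372,176), (308,302) and (22,157), with the large yellow ball inside. The ramp foot corners and pad edges are also clear.

```bash
cat >> h.py <<'E'
S=.14
def Rz(a): return np.array([[np.cos(a),-np.sin(a),0],[np.sin(a),np.cos(a),0],[0,0,1]])
def ramp2w(p,P):  # p=(x,y,yaw) of stop origin; P in stop frame
    z0=.008+.4*np.sin(S); Ry=np.array([[np.cos(S),0,-np.sin(S)],[0,1,0],[np.sin(S),0,np.cos(S)]])
    return np.asarray(P)@(Rz(p[2])@Ry).T+[p[0],p[1],z0]
E
python3 - <<'E'
from h import *
from scipy.optimize import least_squares as ls
c=snap('top')
k=np.array([[88,33],[372,176],[308,302],[22,157]])/4+[180,220]-.375
X=atz(c,k,.032);print(X,[np.linalg.norm(X[i]-X[i-1]) for i in range(4)])
m=X.mean(0);d=X[1]-X[0]+X[2]-X[3];print('tray',m,'yaw',np.arctan2(d[1],d[0]))
px=np.array([[332,223.5],[341.75,271.5],[333,229.5],[340,265.5],[528.75,188],[537,227]])-.375
# facing uphill(-y), left=+x world = image up
P=[[-.4,.053,0],[-.4,-.053,0],[-.4,.043,0],[-.4,-.043,0],[0,.043,0],[0,-.043,0]]
r=ls(lambda p:(proj(c,ramp2w(p,P))-px).ravel(),[.55,-.35,-1.4]);print(r.x,r.fun.reshape(-1,2).round(1))
np.save('ramp.npy',r.x)
for n,q,z in(('tumbler rim',[374,168],.09),('chalk',[457,168],.022),('dart tip',[443,257],.01),('flights',[465,310],.015)):print(n,atz(c,[q],z))
print('ramp mid -0.26',ramp2w(r.x,[-.26,0,0]))
E
```

```text
[[0.5874742  0.35843334 0.032     ]
 [0.50940313 0.2109021  0.032     ]
 [0.44568724 0.24515668 0.032     ]
 [0.52373957 0.39389475 0.032     ]] [np.float64(0.0729356906102172), np.float64(0.1669148260659615), np.float64(0.07234011043455407), np.float64(0.1679737518005353)]
tray [0.51657604 0.30209672 0.032     ] yaw -2.055782097928793
[ 0.60712143 -0.31162758 -1.40348292] [[-0.2 -0.7]
 [-0.1  0.7]
 [-0.3 -2.1]
 [ 0.7  2. ]
 [-0.8 -1.6]
 [ 0.7  1.7]]
tumbler rim [[0.68855253 0.00242348 0.09      ]]
chalk [[ 0.69888275 -0.17781076  0.022     ]]
dart tip [[ 0.51413384 -0.143084    0.01      ]]
flights [[ 0.40357119 -0.18272999  0.015     ]]
ramp mid -0.26 [ 0.56424626 -0.0577666   0.02753604]
```

Call:
{"name": "servo_tool", "arguments": {
  "motion": [
    [0, 27.1, 79.4, -0.4, 35.7],
    [0, 27.1, 79.4, -0.4, 35.7],
    [0, 27.1, 79.4, -0.4, 35.7],
    [0, 27.1, 79.4, -0.4, 35.7],
    [0, 27.1, 79.4, -0.4, 35.7],
    [0, 27.1, 79.4, -0.4, 35.7],
    [0, 27.1, 79.4, -0.4, 35.7],
    [0, 27.1, 79.4, -0.4, 35.7],
    [0, 27.1, 79.4, -0.4, 35.7],
    [0, 27.1, 79.4, -0.4, 35.7],
    [0, 27.1, 79.4, -0.4, 35.7],
    [0, 27.1, 79.4, -0.4, 35.7],
    [0, 27.1, 79.4, -0.4, 35.7],
    [0, 27.1, 79.4, -0.4, 35.7],
    [0, 27.1, 79.4, -4, 35.7],
    [0, 27.1, 79.4, -6, 35.7],
    [0, 27.1, 79.4, -6, 35.7]
  ],
  "squeeze": 25
}}

```text
time_s: 2.28
ee_pos: [0.5164, 0.3018, 0.3431]
eef_rot: [-3.14, 0.003, 1.086]
force: [0.0, -0.1, 0.6]
grip_width: 0.0937
grip_force: 0.0
```

```bash
python3 - <<'E'
from h import *
a=snap('scene');t=snap('top');o=ctrl.get_obs();print(o['ee_pos'],o['eef_rot'],o['force'],o['time_s'])
for c,n in((a,'s'),(t,'t')): print(n,proj(c,[[*o['ee_pos'][:2],.105],[.5166,.3021,.105],[.5166,.3021,.032]]))
A=cv2.resize(a['image'][150:270,310:430],(480,480),interpolation=2);B=cv2.resize(t['image'][180:330,160:310],(300,300))
C=np.zeros((480,790,3),np.uint8);C[:,:480]=A;C[:300,490:]=B
cv2.imwrite('pics/above.png',C[...,::-1])
E
```

```text
[0.51669042 0.30186843 0.34543007] [ 3.14120379e+00 -5.36828666e-04  1.08577529e+00] [-0.18755855  0.17960321  0.76226214] 2.375
s [[366.06686982 204.96240742]
 [366.10137546 204.91881699]
 [364.34535644 226.80974684]]
t [[219.67269791 260.66954296]
 [219.55304945 260.72015988]
 [228.70769658 261.23039188]]
```

View pics/above.png

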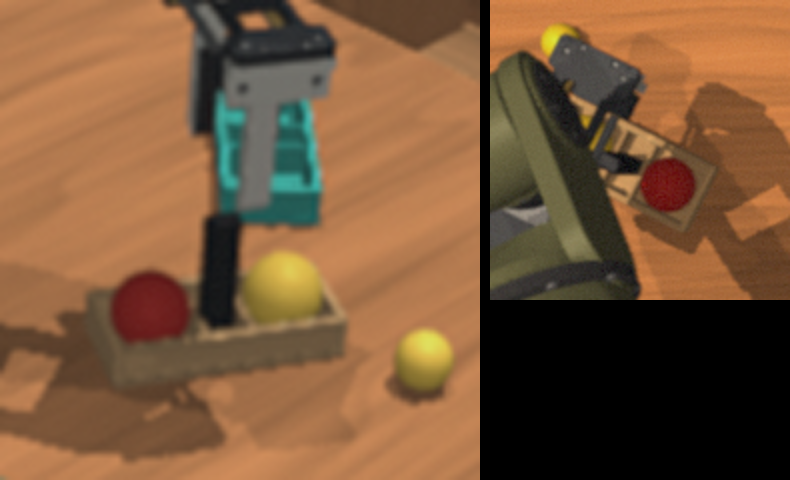

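Grip top is seen at scene (365,204.5) against a predicted (366,205), so the hand is centred over the plate. Descending and closing.

Call:
{"name": "servo_tool", "arguments": {
  "motion": [
    [0, 0, 0, -3, 0],
    [0, 0, 0, -6, 0],
    [0, 0, 0, -7.6, 0],
    [0, 0, 0, -7.6, 0],
    [0.5, 0, 0, -7.6, 0],
    [1, 0, 0, -7.6, 0],
    [1, 0, 0, -7.6, 0],
    [1, 0, 0, -7.6, 0],
    [1, 0, 0, -7.6, 0],
    [1, 0, 0, -7.6, 0],
    [1, 0, 0, -7.6, 0],
    [1, 0, 0, -7.6, 0]
  ],
  "squeeze": 25
}}

```text
time_s: 3.88
ee_pos: [0.5164, 0.302, 0.2688]
eef_rot: [-3.141, 0.0, 1.086]
force: [-6.7, 3.2, 6.0]
grip_width: 0.0176
grip_force: 3.8
```

Call:
{"name": "servo_tool", "arguments": {
  "motion": [
    [1, 0, 0, 0, 0],
    [1, 0, 0, 0, 0],
    [1, 0, 0, 0, 0],
    [1, 0, 0, 0, 0]
  ]
}}

```text
time_s: 4.38
ee_pos: [0.5165, 0.3018, 0.2683]
eef_rot: [-3.141, 0.001, 1.086]
force: [-0.4, 0.1, -6.8]
grip_width: 0.0161
grip_force: 25.0
```

Call:
{"name": "servo_tool", "arguments": {
  "motion": [
    [1, 0, 0, 0.3, 0],
    [1, 0, 0, 0.9, 0],
    [1, 0, 0, 1.8, 0],
    [1, 0, 0, 3, 0],
    [1, 0, 0, 4.3, 0],
    [1, 0, 0, 5.7, 0],
    [1, 0, 0, 7.1, 0],
    [1, 0, 0, 8.5, 0],
    [1, 0, 0, 9.8, 0],
    [1, 0, 0, 10.8, 0],
    [1, 0, 0, 11.5, 0],
    [1, 0, 0, 11.9, 0],
    [1, 0, 0, 12, 0],
    [1, 0, 0, 12, 0]
  ]
}}

```text
time_s: 6.12
ee_pos: [0.5165, 0.3019, 0.3883]
eef_rot: [-3.141, 0.0, 1.086]
force: [-0.2, -0.6, -7.1]
grip_width: 0.0159
grip_force: 25.0
```

```bash
python3 - <<'E'
from h import *
a=snap('scene');o=ctrl.get_obs();print(o['ee_pos'],o['eef_rot'],o['force'],o['moment'],o['time_s'])
cv2.imwrite('pics/lift.png',cv2.resize(a['image'][80:300,260:500],None,fx=2,fy=2)[...,::-1])
p=np.load('ramp.npy');print(ramp2w(p,[[-.27,0,0],[-.085,0,0],[-.27,0,.088],[-.085,0,.088]]))
E
```

```text
[0.51654288 0.30185886 0.38826539] [-3.14123589e+00  5.30429550e-04  1.08588287e+00] [ 0.67705469  0.45019644 -7.04581965] [-0.06801663 -0.00765993 -0.05387   ] 6.175
[[ 0.56259722 -0.04800272  0.0261406 ]
 [ 0.59310455 -0.22863457  0.05195608]
 [ 0.56055221 -0.03589441  0.11327961]
 [ 0.59105955 -0.21652625  0.13909509]]
```

View pics/lift.png

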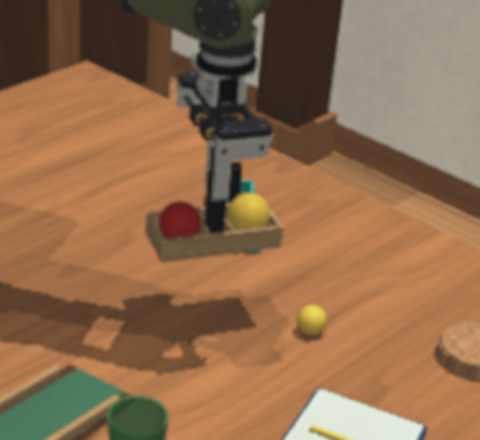

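Lifted level with both balls aboard (about 7 N load). Carrying it high to above the lower ramp.

Call:
{"name": "servo_tool", "arguments": {
  "motion": [
    [1, 0.1, -0.4, 0, 0.5],
    [1, 0.2, -1.4, 0, 1.6],
    [1, 0.4, -3, 0, 3.4],
    [1, 0.7, -5, 0, 5.6],
    [1, 1, -7.4, 0, 8.2],
    [1, 1.3, -10, 0, 11.1],
    [1, 1.7, -12.8, 0, 14.2],
    [1, 2, -15.6, 0, 17.3],
    [1, 2.4, -18.4, 0, 20.4],
    [1, 2.8, -21.2, 0, 23.5],
    [1, 3.1, -24, 0, 26.6],
    [1, 3.4, -26.6, 0, 29.5],
    [1, 3.8, -29, 0, 32.1],
    [1, 4, -31, 0, 34.3],
    [1, 4.2, -32.4, 0, 35.9],
    [1, 4.3, -33.3, 0, 36.9],
    [1, 4.4, -33.7, -0.3, 37.4],
    [1, 4.4, -33.8, -1, 37.4],
    [1, 4.4, -33.8, -2, 37.4],
    [1, 4.4, -33.8, -3, 37.4]
  ]
}}

```text
time_s: 8.68
ee_pos: [0.5605, -0.0358, 0.3576]
eef_rot: [-3.141, -0.0, 1.739]
force: [1.1, -0.4, -7.2]
grip_width: 0.0161
grip_force: 25.0
```

Call:
{"name": "servo_tool", "arguments": {
  "motion": [
    [1, 0, 0, -0.9, 0],
    [1, 0, 0, -1.8, 0],
    [1, 0, 0, -2.5, 0],
    [1, 0, 0, -2.8, 0],
    [1, 0, 0, -2.8, 0],
    [1, 0, 0, -2.8, 0]
  ]
}}

```text
time_s: 9.43
ee_pos: [0.5606, -0.0361, 0.331]
eef_rot: [3.141, 0.0, 1.739]
force: [-0.3, 0.2, -5.9]
grip_width: 0.0158
grip_force: 25.0
```

```bash
python3 - <<'E'
from h import *
a=snap('scene');t=snap('top');o=ctrl.get_obs();print(o['ee_pos'],o['eef_rot'],o['force'],o['moment'],o['time_s'])
A=cv2.resize(a['image'][200:380,150:370],(488,400),interpolation=2);B=cv2.resize(t['image'][150:300,300:450],(300,300),interpolation=2)
C=np.zeros((400,795,3),np.uint8);C[:,:488]=A;C[:300,495:]=B
cv2.imwrite('pics/over.png',C[...,::-1])
E
```

```text
[ 0.56057336 -0.03614355  0.33094136] [3.14111623e+00 1.38375574e-04 1.73865189e+00] [-0.66131283 -0.20064486 -6.79440041] [-0.01884249 -0.12297761 -0.0105572 ] 9.525
```

View pics/over.png

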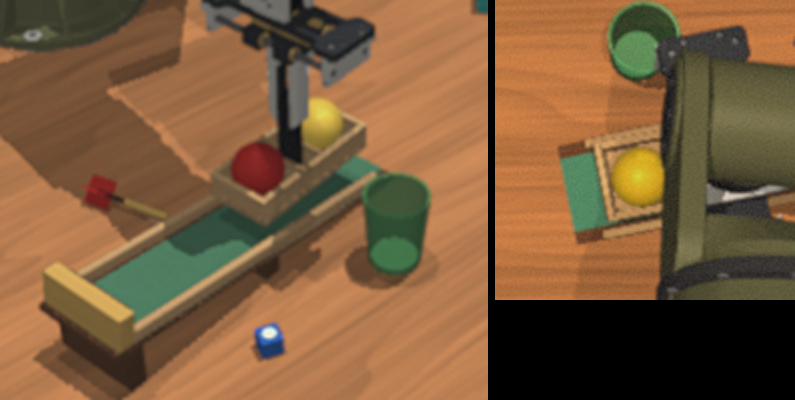

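Both balls are aboard and the caddy is over the lower channel, aligned with it; its rear rim corners show at top (350,221) and (356,264). Checking the lateral fit in numbers.

```bash
python3 - <<'E'
from h import *
c=snap('top');p=np.load('ramp.npy')
X=atz(c,[[350-.25,221-.25],[356.5-.25,264-.25]],.095);print(X,np.linalg.norm(X[0]-X[1]))
L=(X-[p[0],p[1],0])@Rz(p[2]);print(L)
g=(np.array([.5606,-.0361,0])-[p[0],p[1],0])@Rz(p[2]);print('grip local',g)
E
```

```text
[[0.5866974  0.05270258 0.095     ]
 [0.50439387 0.04285138 0.095     ]] 0.08289099342276983
[[-0.36264385  0.04053448  0.095     ]
 [-0.36663653 -0.0422603   0.095     ]]
grip local [-2.79427432e-01  1.28797633e-05  0.00000000e+00]
```

Call:
{"name": "servo_tool", "arguments": {
  "motion": [
    [1, 0, 0, -0.6, 0],
    [1, 0, 0, -1.2, 0],
    [1, 0, 0, -1.7, 0],
    [1, 0, 0, -2.1, 0],
    [1, 0, 0, -2.3, 0],
    [1, 0, 0, -2.5, 0],
    [1, 0, 0, -2.7, 0],
    [1, 0, 0, -2.7, 0]
  ],
  "squeeze": 15
}}

```text
time_s: 10.58
ee_pos: [0.5606, -0.0359, 0.304]
eef_rot: [3.141, -0.0, 1.739]
force: [-0.6, 4.0, -1.5]
grip_width: 0.016
grip_force: 15.0
```

Call:
{"name": "servo_tool", "arguments": {
  "motion": [
    [1, 0, 0, -0.2, 0],
    [1, 0, 0, -0.4, 0],
    [1, 0, 0, -0.6, 0],
    [1, 0, 0, -0.8, 0],
    [1, 0, 0, -0.9, 0],
    [1, 0, 0, -0.9, 0]
  ]
}}

```text
time_s: 11.32
ee_pos: [0.5607, -0.0354, 0.2956]
eef_rot: [3.14, -0.001, 1.739]
force: [-1.9, 9.5, 2.9]
grip_width: 0.0158
grip_force: 15.0
```

Call:
{"name": "servo_tool", "arguments": {
  "motion": [
    [1, 0, 0.1, -0.2, 0],
    [1, 0, 0.2, -0.3, 0],
    [1, 0, 0.2, -0.3, 0],
    [0.75, 0, 0.2, -0.3, 0],
    [0.75, 0, 0.2, -0.3, 0],
    [0.75, 0, 0.2, -0.3, 0],
    [0.75, 0, 0.2, -0.3, 0],
    [0.75, 0, 0.2, -0.3, 0]
  ]
}}

```text
time_s: 12.32
ee_pos: [0.5606, -0.0342, 0.2917]
eef_rot: [3.142, 0.0, 1.739]
force: [0.1, -0.0, -0.5]
grip_width: 0.0234
grip_force: 0.0
```

```bash
python3 - <<'E'
from h import *
a=snap('scene');t=snap('top');o=ctrl.get_obs();print(o['ee_pos'],o['force'],o['grip_width'],o['time_s'])
A=cv2.resize(a['image'][200:380,150:370],(488,400),interpolation=2);B=cv2.resize(t['image'][200:300,325:400],(300,400),interpolation=2)
C=np.zeros((400,795,3),np.uint8);C[:,:488]=A;C[:,495:]=B
cv2.imwrite('pics/down.png',C[...,::-1])
E
```

```text
[ 0.5605482  -0.03416333  0.29162499] [ 0.54746521 -0.25968928 -0.13034758] 0.023665754950400488 12.425
```

View pics/down.png

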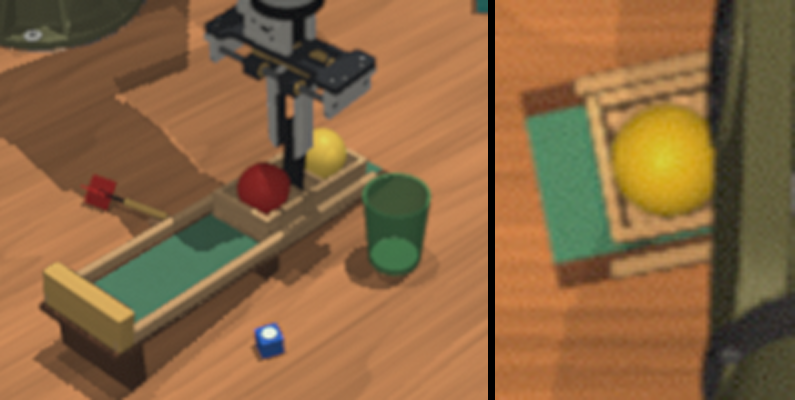

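It's seated flat between the rails with both balls in. The rear rim corners are at about top (348,224) and (355,260). I'll work out the distance to the stop.

```bash
python3 - <<'E'
from h import *
c=snap('top');p=np.load('ramp.npy')
from scipy.optimize import least_squares as ls
px=np.array([[348,224.25],[355,260]])-.375
f=lambda q:(proj(c,ramp2w(p,np.c_[np.array([[-.085,.038],[-.085,-.038]])+[q[0],q[1]],[.032]*2]))-px).ravel()
r=ls(f,[-.27,0]);print(r.x,r.fun)
print(ramp2w(p,[r.x[0],0,.085]))
E
```

```text
[-0.27943193  0.00319344] [-0.20208934 -0.55233036  0.19277758  0.54742359]
[ 0.55906656 -0.02709796  0.1089928 ]
```

Call:
{"name": "servo_tool", "arguments": {
  "motion": [
    [1, 0, 0, 0, 0],
    [1, 0, 0, 0, 0],
    [1, 0, 0, 0, 0],
    [1, 0, 0, 0, 0],
    [1, 0, 0, 0, 0],
    [1, 0, 0, 0, 0]
  ],
  "squeeze": 25
}}

```text
time_s: 13.22
ee_pos: [0.5605, -0.0341, 0.2916]
eef_rot: [-3.142, -0.0, 1.739]
force: [1.8, 1.2, -2.8]
grip_width: 0.0156
grip_force: 25.0
```

Call:
{"name": "servo_tool", "arguments": {
  "motion": [
    [1, 0.05, -0.3, 0.04, 0],
    [1, 0.13, -0.8, 0.11, 0],
    [1, 0.25, -1.5, 0.21, 0],
    [1, 0.38, -2.3, 0.32, 0],
    [1, 0.53, -3.2, 0.45, 0],
    [1, 0.69, -4.1, 0.58, 0],
    [1, 0.84, -5, 0.71, 0],
    [1, 1, -5.9, 0.83, 0],
    [1, 1.15, -6.8, 0.96, 0],
    [1, 1.3, -7.7, 1.09, 0],
    [1, 1.45, -8.6, 1.22, 0],
    [1, 1.57, -9.3, 1.32, 0],
    [1, 1.65, -9.76, 1.38, 0]
  ]
}}

```text
time_s: 14.85
ee_pos: [0.577, -0.1318, 0.3055]
eef_rot: [-3.141, -0.001, 1.739]
force: [-1.4, 7.6, 1.3]
grip_width: 0.0158
grip_force: 25.0
```

Call:
{"name": "servo_tool", "arguments": {
  "motion": [
    [1, 0.1, -0.6, 0.08, 0],
    [1, 0.23, -1.37, 0.19, 0],
    [1, 0.38, -2.24, 0.32, 0],
    [1, 0.53, -3.12, 0.44, 0],
    [1, 0.68, -4, 0.57, 0],
    [1, 0.83, -4.9, 0.7, 0],
    [1, 0.96, -5.66, 0.81, 0],
    [1, 1.04, -6.15, 0.87, 0]
  ]
}}

```text
time_s: 15.85
ee_pos: [0.5874, -0.1932, 0.3143]
eef_rot: [-3.141, -0.001, 1.739]
force: [-1.4, 8.4, 2.2]
grip_width: 0.0159
grip_force: 25.0
```

```bash
python3 - <<'E'
from h import *
a=snap('scene');o=ctrl.get_obs();print(o['ee_pos'],o['force'],o['time_s'])
cv2.imwrite('pics/near.png',cv2.resize(a['image'][250:380,150:340],None,fx=4,fy=4,interpolation=2)[...,::-1])
p=np.load('ramp.npy')
for x in(-.13,-.11,-.085):print(x,proj(a,ramp2w(p,[[x+.085,-.038,.032],[x+.085,.038,.032],[x+.085,.038,0],[0,.043,.0],[0,.053,.038]])).round(1).tolist())
E
```

```text
[ 0.58743186 -0.19366809  0.3143597 ] [-1.07922499  5.33812542  1.35333224] 15.9
-0.13 [[198.1, 313.3], [222.9, 329.1], [222.6, 340.9], [208.8, 351.9], [212.3, 340.0]]
-0.11 [[191.2, 317.3], [216.0, 333.4], [215.8, 345.2], [208.8, 351.9], [212.3, 340.0]]
-0.085 [[182.3, 322.3], [207.2, 338.9], [207.1, 350.8], [208.8, 351.9], [212.3, 340.0]]
```

View pics/near.png

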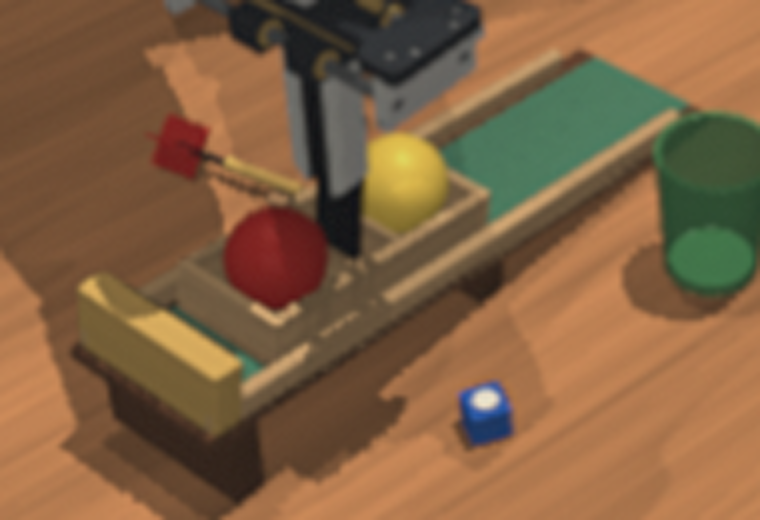

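The scene shows the caddy flat in the channel. Its leading rim corner is at about (195.5,316), so the gap to the stop is about 2.5–3.5 cm. Advancing 1.6 cm, then creeping.

Call:
{"name": "servo_tool", "arguments": {
  "motion": [
    [1, 0.07, -0.4, 0.06, 0],
    [1, 0.13, -0.8, 0.11, 0],
    [1, 0.19, -1.1, 0.16, 0],
    [1, 0.23, -1.35, 0.19, 0],
    [1, 0.25, -1.5, 0.21, 0],
    [1, 0.26, -1.55, 0.22, 0],
    [1, 0.26, -1.6, 0.22, 0]
  ]
}}

```text
time_s: 16.77
ee_pos: [0.59, -0.2088, 0.3165]
eef_rot: [-3.141, -0.001, 1.739]
force: [-0.6, 8.3, 3.5]
grip_width: 0.0156
grip_force: 25.0
```

Call:
{"name": "servo_tool", "arguments": {
  "motion": [
    [1, 0.015, -0.1, 0.014, 0],
    [1, 0.03, -0.2, 0.028, 0],
    [1, 0.045, -0.25, 0.035, 0]
  ]
}}

```text
time_s: 17.15
ee_pos: [0.5905, -0.2113, 0.3169]
eef_rot: [-3.141, -0.001, 1.739]
force: [-2.0, 8.1, 2.5]
grip_width: 0.0156
grip_force: 25.0
```

Call:
{"name": "servo_tool", "arguments": {
  "motion": [
    [1, 0.015, -0.1, 0.014, 0],
    [1, 0.03, -0.2, 0.028, 0]
  ]
}}

```text
time_s: 17.4
ee_pos: [0.5908, -0.2133, 0.3172]
eef_rot: [-3.141, -0.001, 1.739]
force: [-0.9, 8.5, 2.7]
grip_width: 0.0158
grip_force: 25.0
```

Call:
{"name": "servo_tool", "arguments": {
  "motion": [
    [1, 0.008, -0.05, 0.007, 0],
    [1, 0.016, -0.1, 0.014, 0]
  ]
}}

```text
time_s: 17.65
ee_pos: [0.5909, -0.2143, 0.3173]
eef_rot: [-3.141, -0.001, 1.739]
force: [-1.5, 8.0, 2.5]
grip_width: 0.0161
grip_force: 25.0
```

Call:
{"name": "servo_tool", "arguments": {
  "motion": [
    [1, 0.008, -0.05, 0.007, 0],
    [1, 0.016, -0.1, 0.014, 0]
  ]
}}

```text
time_s: 17.9
ee_pos: [0.5911, -0.2153, 0.3175]
eef_rot: [-3.141, -0.001, 1.739]
force: [-1.6, 7.0, 3.7]
grip_width: 0.0158
grip_force: 25.0
```

Call:
{"name": "servo_tool", "arguments": {
  "motion": [
    [1, 0.008, -0.05, 0.007, 0],
    [1, 0.016, -0.08, 0.012, 0]
  ]
}}

```text
time_s: 18.15
ee_pos: [0.5912, -0.2161, 0.3176]
eef_rot: [-3.141, -0.001, 1.739]
force: [-2.8, 8.6, 2.7]
grip_width: 0.0157
grip_force: 25.0
```

Call:
{"name": "servo_tool", "arguments": {
  "motion": [
    [1, 0.008, -0.05, 0.007, 0],
    [1, 0.016, -0.1, 0.014, 0]
  ]
}}

```text
time_s: 18.4
ee_pos: [0.5914, -0.2171, 0.3177]
eef_rot: [-3.141, -0.001, 1.739]
force: [-0.6, 7.4, 3.2]
grip_width: 0.016
grip_force: 25.0
```

Call:
{"name": "servo_tool", "arguments": {
  "motion": [
    [1, 0.008, -0.05, 0.007, 0],
    [1, 0.016, -0.1, 0.014, 0]
  ]
}}

```text
time_s: 18.65
ee_pos: [0.5916, -0.2181, 0.3179]
eef_rot: [-3.141, -0.001, 1.739]
force: [-1.3, 8.5, 2.2]
grip_width: 0.0159
grip_force: 25.0
```

```bash
python3 - <<'E'
from h import *
a=snap('scene');t=snap('top')
A=cv2.resize(a['image'][290:370,160:250],(450,400),interpolation=2);B=cv2.resize(t['image'][170:240,500:560],(340,397),interpolation=2)
C=np.zeros((400,795,3),np.uint8);C[:,:450]=A;C[:397,455:]=B
cv2.imwrite('pics/gap.png',C[...,::-1])
E
```

```text
(no output)
```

View pics/gap.png

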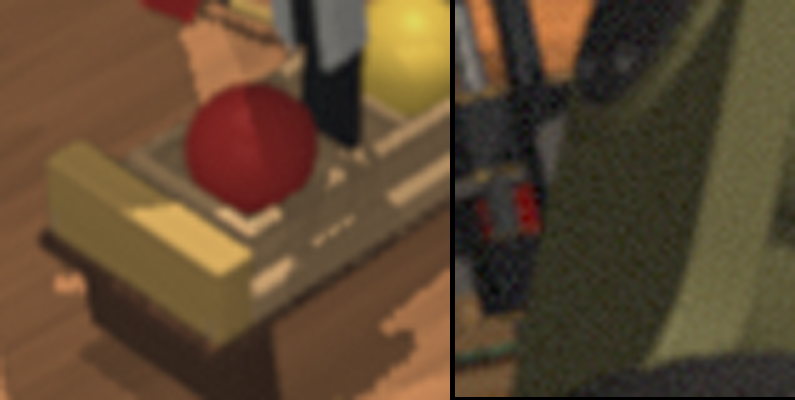

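The leading left rim corner is at about (186,320), so roughly 6–10 mm of gap remains. Continuing to creep.

Call:
{"name": "servo_tool", "arguments": {
  "motion": [
    [1, 0.008, -0.05, 0.007, 0],
    [1, 0.016, -0.1, 0.014, 0],
    [1, 0.025, -0.15, 0.021, 0],
    [1, 0.033, -0.2, 0.028, 0]
  ]
}}

```text
time_s: 19.25
ee_pos: [0.5919, -0.2201, 0.3182]
eef_rot: [-3.141, -0.001, 1.739]
force: [-0.7, 7.5, 3.0]
grip_width: 0.0153
grip_force: 25.0
```

Call:
{"name": "servo_tool", "arguments": {
  "motion": [
    [1, 0.008, -0.05, 0.007, 0],
    [1, 0.016, -0.1, 0.014, 0]
  ]
}}

```text
time_s: 19.5
ee_pos: [0.5921, -0.2211, 0.3183]
eef_rot: [-3.141, -0.001, 1.739]
force: [-0.8, 8.1, 1.5]
grip_width: 0.0154
grip_force: 25.0
```

Call:
{"name": "servo_tool", "arguments": {
  "motion": [
    [1, 0.008, -0.05, 0.007, 0],
    [1, 0.016, -0.1, 0.014, 0]
  ]
}}

```text
time_s: 19.75
ee_pos: [0.5922, -0.2221, 0.3184]
eef_rot: [-3.141, -0.001, 1.739]
force: [-0.6, 9.4, 3.0]
grip_width: 0.0158
grip_force: 25.0
```

Call:
{"name": "servo_tool", "arguments": {
  "motion": [
    [1, 0.004, -0.03, 0.004, 0],
    [1, 0.01, -0.06, 0.008, 0]
  ]
}}

```text
time_s: 20.0
ee_pos: [0.5923, -0.2227, 0.3185]
eef_rot: [-3.141, -0.001, 1.739]
force: [-1.8, 8.5, 2.6]
grip_width: 0.0158
grip_force: 25.0
```

Call:
{"name": "servo_tool", "arguments": {
  "motion": [
    [1, 0.008, -0.05, 0.007, 0],
    [1, 0.013, -0.08, 0.011, 0]
  ]
}}

```text
time_s: 20.25
ee_pos: [0.5925, -0.2235, 0.3186]
eef_rot: [-3.141, -0.001, 1.739]
force: [-1.7, 7.6, 2.9]
grip_width: 0.0157
grip_force: 25.0
```

Call:
{"name": "servo_tool", "arguments": {
  "motion": [
    [1, 0.008, -0.05, 0.007, 0],
    [1, 0.013, -0.08, 0.011, 0]
  ]
}}

```text
time_s: 20.5
ee_pos: [0.5925, -0.2239, 0.3187]
eef_rot: [-3.141, -0.003, 1.739]
force: [-4.8, 12.4, 4.5]
grip_width: 0.016
grip_force: 25.0
```

Contact: about 4.5 N above the drag. A little more.

Call:
{"name": "servo_tool", "arguments": {
  "motion": [
    [1, 0.003, -0.02, 0.003, 0],
    [1, 0.003, -0.02, 0.003, 0],
    [1, 0.003, -0.02, 0.003, 0]
  ]
}}

```text
time_s: 20.88
ee_pos: [0.5925, -0.224, 0.3187]
eef_rot: [-3.14, -0.003, 1.739]
force: [-4.7, 13.5, 4.1]
grip_width: 0.0156
grip_force: 25.0
```

Call:
{"name": "servo_tool", "arguments": {
  "motion": [
    [1, 0.002, -0.01, 0.001, 0],
    [1, 0.002, -0.01, 0.001, 0],
    [1, 0.002, -0.01, 0.001, 0],
    [1, 0.002, -0.01, 0.001, 0],
    [1, 0.002, -0.01, 0.001, 0],
    [1, 0.002, -0.01, 0.001, 0]
  ]
}}

```text
time_s: 21.62
ee_pos: [0.5926, -0.224, 0.3187]
eef_rot: [-3.14, -0.003, 1.739]
force: [-5.5, 14.4, 5.1]
grip_width: 0.0155
grip_force: 25.0
```

Pressed at about 7 N above drag for over 0.7 s, and the estimated travel puts it at x ≈ -0.085. Releasing and rising.

Call:
{"name": "servo_tool", "arguments": {
  "motion": [
    [1, 0, 0, 0, 0],
    [0.8, 0, 0, 0, 0],
    [0.7, 0, 0, 0, 0],
    [0.6, 0, 0, 0, 0],
    [0.6, 0, 0, 0, 0],
    [0.6, 0, 0, 0, 0],
    [0.6, 0, 0, 0, 0],
    [0.6, 0, 0, 0.5, 0],
    [0.6, 0, 0, 2, 0],
    [0.6, 0, 0, 4, 0],
    [0.6, 0, 0, 6.5, 0],
    [0.6, 0, 0, 9, 0],
    [0.6, 0, 0, 11, 0],
    [0.6, 0, 0, 12, 0],
    [0.6, 0, 0, 12, 0]
  ]
}}

```text
time_s: 23.5
ee_pos: [0.5926, -0.225, 0.4393]
eef_rot: [3.141, 0.001, 1.739]
force: [0.5, 0.4, -0.6]
grip_width: 0.0376
grip_force: 0.0
```

```bash
python3 - <<'E'
from h import *
a=snap('scene');o=ctrl.get_obs();print(o['ee_pos'],o['force'],o['grip_width'],o['time_s'])
cv2.imwrite('pics/end.png',cv2.resize(a['image'][240:380,150:340],None,fx=4,fy=4,interpolation=2)[...,::-1])
E
```

```text
[ 0.59259516 -0.22501895  0.43835938] [-0.53382849  0.06923679  0.18549794] 0.03757789634696607 23.55
```

View pics/end.png

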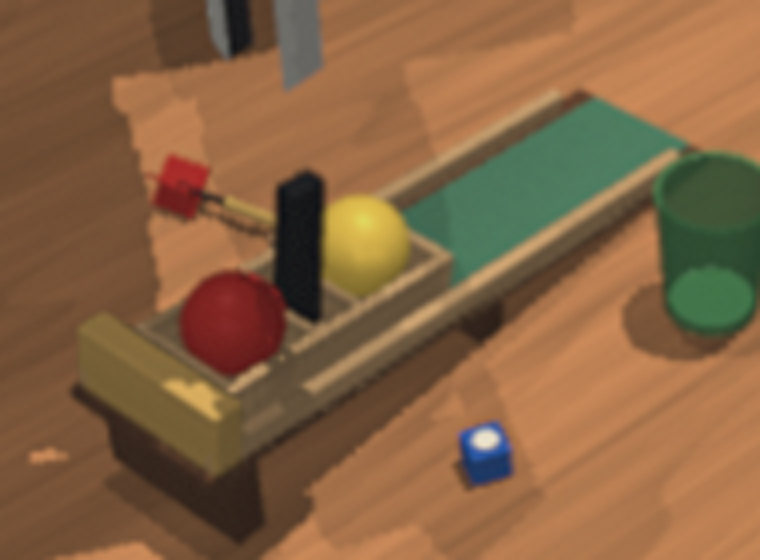

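The caddy lies flat against the stop with both balls in, the hand is clear, and the bystanders are in place. The rear right rim corner is at (262.5,304), which I'll check against the model.

```bash
python3 - <<'E'
from h import *
a=snap('scene');p=np.load('ramp.npy')
for x in(-.095,-.09,-.085):print(x,proj(a,ramp2w(p,[[x-.085,.038,.032],[x+.085,-.038,.032],[x,0,.105],[0,.053,.038],[-.4,.053,0]])).round(1).tolist())
E
```

```text
-0.095 [[265.8, 302.5], [185.9, 320.3], [227.8, 283.8], [212.3, 340.0], [327.2, 279.2]]
-0.09 [[264.3, 303.4], [184.1, 321.3], [226.1, 284.7], [212.3, 340.0], [327.2, 279.2]]
-0.085 [[262.8, 304.4], [182.3, 322.3], [224.4, 285.6], [212.3, 340.0], [327.2, 279.2]]
```

```bash
python3 -c "
from station import ctrl
print(ctrl.hand_in())"
```

```text
the job is handed in; nothing more can be done
None
```

I handed the job in with the caddy resting flat against the padded stop and released, pressed there at about 7 N above the sliding drag; both balls are in it, and the chalk, tumbler and dart look undisturbed.

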